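Pack a coil tray and add it to the column

TASK

Slide the long tray of coils, rounded nose first, into the open cardboard case that lies in the aluminium packing nest, until its end plate is fully home against the case's rim. Then lift the packed case out of the nest and set it down, not dropped, squarely on top of the column of two packed cases, flush with the one below (either way round), and let go. Keep the tray level so that no coils spill, and leave the column, the short tray and the other things on the bench where they are.

Things in the scene. Friction and masses are not known exactly. Their poses are not given: they have to be found in the camera images.
- tray: the long grey plastic tray of copper coils, open on top: body 120 long (x) x 54 wide (y) x 26 high, straight sides, nose (+x end) with corners rounded by 8 mm. At its -x end an end plate, 5 thick, 62 wide, 32 high. Origin: centre of the underside of the 120 mm length, so nose at x=+60, plate from x=-60 (inner face) to -65. About 0.25 kg.
- short_tray: a bystander: a tray of the same make and section but only 80 long (plus the 5 mm end plate); origin at the centre of the underside. Leave it alone.
- case: the empty cardboard case, lying flat in the nest: outside 126 long (x) x 63 wide (y) x 36 high, walls 3 thick, so the inside is 57 wide, 30 high, 123 deep. Open at its -x end (the mouth, at x=-63), closed at +x and all round. Origin: centre of the underside. 0.15 kg empty.
- case_home (a point): the point of the case (its x, y, z axes) where the tray's origin lies when the tray is fully home: on the inside floor, at x=-3, z=+3 in the case's frame. Home, the tray's x axis points along the case's x axis and the end plate bears on the case's rim.
- nest: the fixed aluminium packing nest that holds the case: base plate 136 x 96, 6 thick (the case lies on it), two side rails 7 high above the plate, outer faces 41.5 from the middle, and a back stop 20 high behind the closed (+x) end. The mouth end (-x) is free. Origin on the table under the middle of the case; x axis as that of the case.
- case_low: the lower packed case of the column: closed, outside 126 x 63 x 36 as the empty case, with the grey end plate (5 thick) on its -x end. Origin: centre of the underside; it stands on a fixed cardboard sheet 4 thick. 0.45 kg, loose.
- case_top: the upper packed case of the column, same size and make, lying squarely on the lower. Origin: centre of its underside; its top is 36 above the origin, 76 above the table. 0.42 kg, loose.
- tape: a bystander: an upright roll of tape, 90 across, 45 high; origin at the centre of its underside.
- screwdriver: a bystander: a screwdriver lying flat, 160 long; origin at the middle of its length.
- jar: a bystander: a small jar, 50 across, 70 high; origin at the centre of its underside.
- meter: a bystander: a black hand multimeter lying flat, 170 x 85 x 35; origin at the centre of its underside.
Not all that is in view belongs to the job. Of the things like the nest, leave any that is yellow; of the rest the smaller one is meant.

How it is judged:
By the outcome, as a careful person would: the job done as asked, in the order asked, and still so for the second after the job is handed in, with the robot touching nothing.
It also fails if it takes over 66 s, if anything falls off the work surface, if the arm or the gripper's body presses on something with over 40 N, if the wrist force passes 120 N, or if a joint passes its speed limit or range.

ROBOT

A 6-joint arm with a two-finger parallel gripper is mounted at the origin on the work surface. World frame = base frame: x ahead of the robot, y to its left, z up, the work surface at z = 0. Lengths are in mm, angles in rad, forces in N, time in s.
With the tool pointing down it reaches from about 350 to 775 mm from the base axis. Payload 7.3 kg.
Tool frame: the origin (TCP) lies at the centre of the arm's flange, where the gripper is bolted on; the fingertips stand 178 mm ahead of it and the grasp point (between the pads) lies 159 mm ahead of it; z points along the fingers, y is the line along which they close (so a half turn about z gives the same grasp; the last joint's range is limited). The gripper opens to 92 mm and grips with 3 to 60 N. Pads are 19 mm wide; open, the fingers measure 130 mm over their backs; the gripper's body (75 mm by 190 mm) begins 47 mm behind the grasp point.
Start: joints at [1.104, 0.342, 1.524, -0, 1.275, -0.146], TCP at [165.524, 498.226, 404.741] pointing down, gripper open.
Joint ranges: [-2.53, 2.53], [-0.77, 2.02], [0.04, 2.7], [-1, 4.14], [0.28, 2.66], [-3.11, 3.11]. Speed limits (rad/s): [2.57, 2.57, 3.14, 3.14, 3.14, 3.14].

INTERFACE

Orientations are given as [roll, pitch, yaw] about the fixed x, y, z axes, in that order (R = Rz(yaw) Ry(pitch) Rx(roll)).
In Python, from plant import * gives the robot as it stands. The module is installed in compiled form; this text tells all that it offers.
- The arm moves only by the shell command python3 -m inch 'ROWS'. ROWS is JSON, a list of rows, each a list of 5 numbers: the shift along the tool's x, y, z in m, then the turn about the tool's z in rad, then the opening, from 0 (shut) to 1 (fully open). In form: [[tx, ty, tz, spin, claw], ...]. A call has 1 to 8 rows; each row is the pose to reach, as a shift and turn from the pose commanded when the call began, along the tool's axes at that moment; what a row does not reach only later rows make up. A row lasts 1/12 s, in which the tool goes at most 41.7 mm and 7.16 degrees, less where a joint would pass 70% of its speed; a pose out of reach is approached as far as the arm can. A call with a gripper value outside its range is refused whole. The fingers move at their own pace and stop on an object; the grip force is fixed at half the most. Time passes only in rows, so rows that repeat a pose let the fingers close. It gives the time, the measured TCP pose, the force, the opening and the grip force at its end, in the units of the state.
- get_obs(): the state, without advancing time (a new reading comes with each control period).
- capture(name): name is "scene" or "top"; returns a dict with "color" (384x512x3 uint8, red, green, blue), "intrinsics" (3x3 intrinsics, pixels), "distortion" ([k1, k2, p1, p2, k3] as OpenCV has them; the pictures are not rectified), "pose" (4x4, takes a point from camera to world coordinates). Camera axes: x right, y down, z forward; pixel columns grow to the right and rows downward; lengths in mm; the calibration is good to about 2 mm. A picture is of the moment at which its call begins. There is no depth.
- close_job(): hands the job in; it is judged then, once.
Trained networks look in a picture, given as the dict that the camera call returned (one of the last four; its "shot" number tells which), for a name from the list of things; names that differ only in an ending like _2 or _b are one class to them, and where a whole thing is asked for, a point or a joint stands for the part that bears it (a point fixed in the world has none). Each returns a list of dicts, best first, with "conf" (0 to 1); they miss things now and then, are a little off and sometimes report something else, mostly with a low value. They report only what shows in the picture. A call takes as long as a camera call. They do not tell look-alikes from the thing itself.
- look_for(picture, target): "rect" ([centre column, centre row, width, height] in pixels, round what is visible of it).
- trace(picture, target): "pixels" (384x512 bool, what is visible of it) and "rect" ([centre column, centre row, width, height] in pixels, round what is visible of it).
- tip_of(picture, target): "centre" ([column, row] in pixels: a listed point, or the origin of a listed thing).
The state is a dict: "time": time; "joint_positions": joint angles; "dq": joint speeds; "tau": joint torques, N m; "tool_pos": TCP position; "tcp_rot": TCP orientation; "contact_force": force on the tool from outside, world axes, zero at the start; "moment": the same for the moment, N m; "grip_width": finger opening in mm; "finger_force": force on a finger pad.
Only numpy, scipy, OpenCV 4.12 (cv2) and the standard library are available. Lean on these libraries where they do the work, as an engineer would, in place of code of your own. Each camera call takes 0.05 s, during which the arm holds its last target. There are 200 camera calls.

## Working session

There is one attempt and no reset: what is moved stays moved. The work goes in short steps, Python scripts to look and compute and a shell command to move; the robot and the scene stay as the last step left them, time stands still between calls to the robot, and variables do not carry over. Pictures are saved under pics/ and viewed, at most 10 in all, crops included, and the job is handed in when it is done.

```bash
mkdir -p pics; cat > h.py <<'E'
from plant import *
import numpy as np, cv2
from scipy.spatial.transform import Rotation as R
def save(c,n,s=1.5): cv2.imwrite('pics/'+n, cv2.resize(c['color'][:,:,::-1],None,fx=s,fy=s))
def ray(c,px):
    u=cv2.undistortPoints(np.array(px,float).reshape(-1,1,2),np.array(c['intrinsics']),np.array(c['distortion'])).reshape(-1,2)
    P=np.array(c['pose']); d=np.c_[u,np.ones(len(u))]@P[:3,:3].T
    return P[:3,3],d
def onz(c,px,z):
    o,d=ray(c,px); return o+d*((z-o[2])/d[:,2])[:,None]
def proj(c,X):
    P=np.linalg.inv(np.array(c['pose'])); r=cv2.Rodrigues(P[:3,:3])[0]
    return cv2.projectPoints(np.array(X,float).reshape(-1,1,3),r,P[:3,3],np.array(c['intrinsics']),np.array(c['distortion']))[0].reshape(-1,2)
def tri(c1,p1,c2,p2):
    o1,d1=ray(c1,[p1]);o2,d2=ray(c2,[p2]);d1=d1[0]/np.linalg.norm(d1);d2=d2[0]/np.linalg.norm(d2)
    t=np.linalg.lstsq(np.c_[d1,-d2],o2-o1,rcond=None)[0]; a=o1+d1*t[0];b=o2+d2*t[1]
    return (a+b)/2,np.linalg.norm(a-b)
E
python3 - <<'E'
from h import *
np.set_printoptions(precision=1,suppress=True)
s=capture('scene');t=capture('top');save(s,'s0.png');save(t,'t0.png')
print(s['pose'],t['pose'],s['intrinsics'])
for n in ['tray','short_tray','case','case_home','nest','case_low','case_top','tape','meter','jar','screwdriver']:
  for nm,c in(('s',s),('t',t)):
    print(n,nm,[(np.array(d['centre']).round(1).tolist(),round(d['conf'],2)) for d in tip_of(c,n)],[(np.array(d['rect']).round(0).tolist(),round(d['conf'],2)) for d in look_for(c,n)])
print(get_obs())
E
```

```text
[[   0.9    0.2   -0.4  831.4]
 [   0.4   -0.5    0.7 -582.5]
 [  -0.    -0.8   -0.6  511.6]
 [   0.     0.     0.     1. ]] [[   0.    -1.     0.1  350.4]
 [  -1.    -0.    -0.    54.7]
 [   0.    -0.1   -1.  1481.6]
 [   0.     0.     0.     1. ]] [[362.3   0.  253.7]
 [  0.  362.3 190.4]
 [  0.    0.    1. ]]
tray s [([130.2, 294.9], 0.82)] [([127.0, 292.0, 74.0, 71.0], 0.56), ([205.0, 342.0, 58.0, 55.0], 0.53)]
tray t [] [([361.0, 216.0, 44.0, 19.0], 0.83), ([148.0, 127.0, 21.0, 18.0], 0.58)]
short_tray s [([207.4, 341.3], 0.79)] [([204.0, 342.0, 58.0, 63.0], 0.67)]
short_tray t [([364.1, 157.7], 0.63)] [([369.0, 157.0, 28.0, 24.0], 0.66)]
case s [([247.4, 208.5], 0.86)] [([245.0, 204.0, 57.0, 47.0], 0.74)]
case t [([265.9, 187.4], 0.86)] [([265.0, 187.0, 40.0, 26.0], 0.93)]
case_home s [([246.3, 210.2], 0.77)] [([246.0, 206.0, 55.0, 46.0], 0.82)]
case_home t [([266.1, 184.5], 0.6)] [([263.0, 186.0, 40.0, 34.0], 0.67)]
nest s [([248.9, 215.0], 0.96), ([211.9, 151.4], 0.72), ([143.5, 231.8], 0.63)] [([215.0, 148.0, 79.0, 48.0], 0.82), ([249.0, 215.0, 62.0, 38.0], 0.64), ([147.0, 2
[... 846 characters left out ...]
), ([296.3, 122.9], 0.61)] [([148.0, 126.0, 22.0, 19.0], 0.57)]
screwdriver s [([336.9, 177.4], 0.68)] [([336.0, 175.0, 50.0, 17.0], 0.84), ([315.0, 265.0, 63.0, 83.0], 0.4), ([246.0, 202.0, 55.0, 46.0], 0.17)]
screwdriver t [([187.7, 139.0], 0.76), ([296.7, 127.5], 0.27)] [([199.0, 146.0, 24.0, 19.0], 0.59)]
{'time': 2.3, 'joint_positions': array([ 1.1,  0.3,  1.5, -0. ,  1.3, -0.1]), 'dq': array([ 0., -0.,  0., -0., -0., -0.]), 'tau': array([  0. , -43.1, -24.4,   0.1,   0. ,   0. ]), 'tool_pos': array([165.5, 498.2, 404.7]), 'tcp_rot': array([3.1, 0. , 2.8]), 'contact_force': array([0.4, 0.9, 0.7]), 'moment': array([ 0.1, -0. ,  0. ]), 'finger_force': 0.0, 'grip_width': 91.80286447496033}
```

View pictures.

View pics/s0.png

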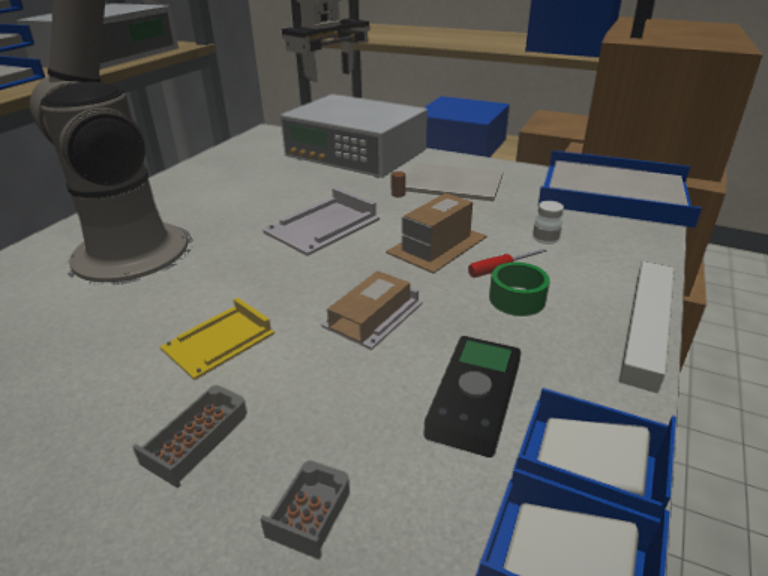

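View pics/t0.png

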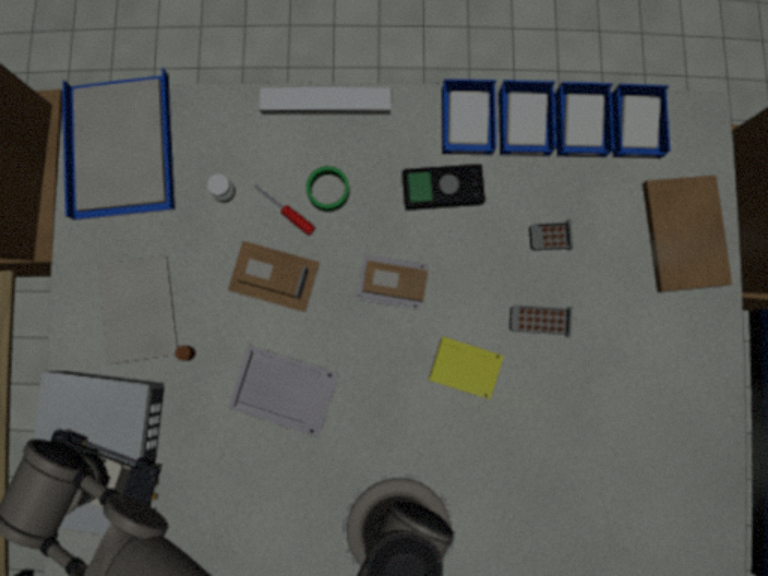

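The scene view shows the tray at (127,292), its nose pointing up-right towards the case mouth. The case is in the small grey nest at (247,205), and the column is at (292,155). The yellow nest at (145,228) and the larger grey one at (213,150) are decoys. The networks' reports agree with both pictures. Next I'll fit the models to the masks.

```bash
cat > fit.py <<'E'
from h import *
from scipy.optimize import least_squares
from scipy.ndimage import distance_transform_edt as edt, map_coordinates
def box(x0,x1,w,z0,z1): return np.array([[x,y,z] for x in(x0,x1) for y in(-w/2,w/2) for z in(z0,z1)],float)
def nose():
    a=np.linspace(0,np.pi/2,5); p=[[52+8*np.cos(t),s*(19+8*np.sin(t))] for t in a for s in(1,-1)]
    return np.array([[x,y,z] for x,y in p+[[-60,27],[-60,-27]] for z in(0,26)])
M={'tray':[nose(),box(-65,-60,62,0,32)],'case':[box(-63,63,63,0,36)],'col':[box(-63,63,63,0,72),box(-68,-63,62,3,72)],
   'packed':[box(-63,63,63,0,36),box(-68,-63,62,3,35)],'case_top':[box(-63,63,63,0,36),box(-68,-63,62,3,35)]}
def world(m,p): # p=x,y,z,yaw
    return R.from_euler('z',p[3]).apply(m)+p[:3]
def outline(c,parts,p):
    S=4; im=np.zeros((384*S,512*S),np.uint8)
    for m in parts:
        q=(proj(c,world(m,p))+.5)*S-.5
        cv2.fillConvexPoly(im,cv2.convexHull((q*16).round().astype(np.int32)),255,cv2.LINE_8,4)
    k=max(cv2.findContours(im,cv2.RETR_EXTERNAL,cv2.CHAIN_APPROX_NONE)[0],key=len)[:,0].astype(float)
    return (k[np.linspace(0,len(k)-1,160).astype(int)]+.5)/S-.5
def mask(c,name,near):
    L=[d for d in trace(c,name) if np.hypot(*(np.array(d['rect'][:2])-near))<25]
    return L[0]['pixels'] if L else None
def fit(obs,parts,p0,free):
    F=[(c,edt(~m)-edt(m)) for c,m in obs]; free=list(free)
    def res(v):
        p=np.array(p0,float); p[free]=v; r=[]
        for c,f in F:
            o=outline(c,parts,p); d=map_coordinates(f,o[:,::-1].T,order=1,mode='nearest'); r.append(d-0.0)
        return np.concatenate(r)
    s=least_squares(res,np.array(p0,float)[free],diff_step=None,loss='soft_l1',x_scale=[[10,10,10,.1][i] for i in free],method='trf',
       jac=lambda v:np.array([(res(v+e)-res(v-e))/(2*np.abs(e).sum()) for e in np.diag([[2,2,2,.03][i] for i in free])]).T)
    p=np.array(p0,float);p[free]=s.x
    r=res(s.x); return p,[round(float(np.sqrt(np.mean(q**2))),2) for q in np.split(r,len(F))]
E
cat > m1.py <<'E'
from fit import *
np.set_printoptions(precision=2,suppress=True)
s=capture('scene');t=capture('top')
G={'tray':('tray','tray',(127,292),(361,216),0),'case':('case','case',(245,204),(265,187),6),'case_top':('case_top','case_top',(292,145),(182,183),40)}
for k,(n,mk,ps,pt,z) in G.items():
    ms,mt=mask(s,n,ps),mask(t,n,pt)
    xy=onz(t,[pt],z+20)[0]; best=None
    a=cv2.minAreaRect(np.argwhere(mt)[:,::-1].astype(np.float32)) if mt is not None else None
    for obs,nm in(([(s,ms),(t,mt)],'both'),([(s,ms)],'s'),([(t,mt)],'t')):
        if any(m is None for _,m in obs): continue
        for fr in ([0,1,3],[0,1,2,3]) if nm=='both' else ([0,1,3],):
            b=min((fit(obs,M[mk],[xy[0],xy[1],z,y0],fr) for y0 in (1.2,1.57,1.9)),key=lambda q:sum(q[1]))
            print(k,nm,fr,b[0],b[1])
E
python3 m1.py
```

```text
tray t [0, 1, 3] [ 430.88 -285.56    0.      1.53] [1.19]
case both [0, 1, 3] [508.84  11.68   6.     1.41] [1.23, 0.7]
case both [0, 1, 2, 3] [508.69  11.76   6.38   1.41] [1.22, 0.73]
case s [0, 1, 3] [509.41  12.86   6.     1.42] [1.18]
case t [0, 1, 3] [508.62  11.06   6.     1.41] [0.68]
case_top both [0, 1, 3] [520.41 266.52  40.     1.31] [0.71, 0.95]
case_top both [0, 1, 2, 3] [520.15 267.1   38.98   1.31] [0.66, 0.89]
case_top s [0, 1, 3] [521.68 266.16  40.     1.32] [0.59]
case_top t [0, 1, 3] [518.93 266.05  40.     1.3 ] [0.8]
```

```bash
cat > m2.py <<'E'
from fit import *
np.set_printoptions(precision=2,suppress=True)
for i in range(3):
    s=capture('scene');t=capture('top')
    for k,n,ps,pt,p0 in (('tray','tray',(127,292),(361,216),[431,-286,0,1.53]),('case','case',(245,204),(265,187),[509,12,6,1.41]),('case_top','case_top',(292,145),(182,183),[520,266,40,1.31])):
        obs=[(c,m) for c,m in((s,mask(s,n,ps)),(t,mask(t,n,pt))) if m is not None]
        print(k,len(obs),*fit(obs,M[k],p0,[0,1,3]),fit(obs,M[k],p0,[0,1,2,3])[0] if len(obs)==2 else '')
im=[s['color'].copy(),t['color'].copy()]
E
python3 m2.py
```

```text
tray 2 [ 432.07 -288.07    0.      1.54] [1.21, 1.11] [ 431.2  -288.08   -2.62    1.54]
case 2 [508.62  11.59   6.     1.41] [0.75, 0.89] [507.85  12.42   4.38   1.42]
case_top 2 [520.39 267.94  40.     1.31] [0.73, 0.68] [520.19 268.43  38.87   1.31]
tray 2 [ 432.74 -289.21    0.      1.52] [0.85, 1.97] [ 429.98 -287.41   -3.38    1.52]
case 1 [509.99  11.62   6.     1.45] [1.12] 
case_top 2 [520.23 266.96  40.     1.31] [1.12, 0.69] [520.21 267.63  38.64   1.31]
tray 2 [ 431.66 -287.6     0.      1.53] [1.12, 0.88] [ 430.74 -287.11   -2.64    1.52]
case 2 [508.23  11.22   6.     1.41] [0.99, 0.78] [507.94  11.71   4.88   1.41]
case_top 2 [520.44 266.02  40.     1.32] [1.05, 0.85] [520.2  266.65  38.68   1.32]
```

```bash
cat > to.py <<'E'
import sys
from h import *
# usage: to.py x y zgrasp yaw [more waypoints], each relative to the one before
o=get_obs(); p=np.array(o['tool_pos']); r=R.from_euler('xyz',o['tcp_rot'])
print('t',round(o['time'],2),'grasp',(p+r.apply([0,0,159])).round(1),'rpy',np.round(o['tcp_rot'],4),'F',np.round(o['contact_force'],1),'w',round(o['grip_width'],1))
a=list(map(float,sys.argv[1:]))
for i in range(0,len(a),4):
    g=np.array(a[i:i+3])+[0,0,159]; r2=R.from_euler('xyz',[np.pi,0,a[i+3]])
    d=r.inv().apply(g-p)/1000; s=(r.inv()*r2).as_rotvec()
    print('shift',d.round(4),'spin',s.round(4)); p,r=g,r2
E
python3 to.py 480 60 240 1.53 430.8 -318.2 120 1.53 430.8 -318.2 22 1.53
```

```text
t 3.9 grasp [165.5 498.2 245.7] rpy [3.1415 0.     2.8208] F [-0.  -0.3  0.9] w 91.6
shift [-0.4366 -0.3167  0.0057] spin [ 1.0000e-04 -0.0000e+00  1.2908e+00]
shift [-0.3799 -0.0337  0.12  ] spin [0. 0. 0.]
shift [ 0.    -0.     0.098] spin [0. 0. 0.]
```

```bash
python3 -m inch '[[-0.4366,-0.3167,0,1.2908,1],[-0.4366,-0.3167,0,1.2908,1],[-0.4366,-0.3167,0,1.2908,1],[-0.4366,-0.3167,0,1.2908,1],[-0.4366,-0.3167,0,1.2908,1],[-0.4366,-0.3167,0,1.2908,1],[-0.4366,-0.3167,0,1.2908,1],[-0.4366,-0.3167,0,1.2908,1]]'; python3 to.py 480 60 240 1.53
```

```text
time: 4.57
tool_pos: [360.5, 225.6, 405.0]
tcp_rot: [3.141, -0.0, 1.815]
contact_force: [2.2, 1.1, -0.4]
grip_width: 92.1
finger_force: 0.0
t 4.57 grasp [360.6 225.6 246. ] rpy [ 3.1407e+00 -3.0000e-04  1.8148e+00] F [ 2.2  1.1 -0.4] w 92.1
shift [-0.1895  0.0759  0.0061] spin [ 0.0008 -0.0004  0.2848]
```

```bash
python3 -m inch '[[-0.19,0.076,0,0.285,1],[-0.19,0.076,0,0.285,1],[-0.19,0.076,0,0.285,1],[-0.19,0.076,0,0.285,1],[-0.19,0.076,0,0.285,1],[-0.19,0.076,0,0.285,1]]'; python3 to.py 430.8 -318.2 120 1.53
```

```text
time: 5.07
tool_pos: [483.6, 57.3, 404.6]
tcp_rot: [3.139, 0.002, 1.53]
contact_force: [-0.4, -0.2, 0.4]
grip_width: 91.5
finger_force: 0.0
t 5.07 grasp [484.   57.  245.6] rpy [3.1391e+00 1.9000e-03 1.5305e+00] F [-0.4 -0.2  0.4] w 91.5
shift [-0.3771 -0.038   0.1262] spin [0.0025 0.0019 0.0005]
```

```bash
python3 -m inch '[[-0.38,-0.034,0.12,0,1],[-0.38,-0.034,0.12,0,1],[-0.38,-0.034,0.12,0,1],[-0.38,-0.034,0.12,0,1],[-0.38,-0.034,0.12,0,1],[-0.38,-0.034,0.12,0,1],[-0.38,-0.034,0.12,0,1],[-0.38,-0.034,0.12,0,1]]';python3 to.py 430.8 -318.2 120 1.53
```

```text
time: 5.73
tool_pos: [440.6, -254.8, 304.3]
tcp_rot: [3.141, -0.0, 1.536]
contact_force: [0.5, -0.4, 0.3]
grip_width: 92.2
finger_force: 0.0
t 5.73 grasp [ 440.6 -254.8  145.3] rpy [ 3.1412 -0.      1.5359] F [ 0.5 -0.4  0.3] w 92.2
shift [-0.0637 -0.0075  0.0253] spin [ 0.0004 -0.      0.0059]
```

```bash
python3 -m inch '[[-0.064,-0.0075,0.025,0.006,1],[-0.064,-0.0075,0.025,0.006,1],[-0.064,-0.0075,0.025,0.006,1],[-0.064,-0.0075,0.025,0.006,1],[-0.064,-0.0075,0.025,0.006,1]]';python3 to.py 430.8 -318.2 22 1.53
python3 - <<'E'
from fit import *
s=capture('scene')
c=s['color'][190:384,20:276]; cv2.imwrite('pics/a1.png',cv2.resize(c[:,:,::-1],None,fx=3,fy=3,interpolation=cv2.INTER_CUBIC))
m=mask(s,'tray',(127,292))
print(fit([(s,m)],M['tray'],[432,-288,0,1.53],[0,1,3]) if m is not None else None)
E
```

```text
time: 6.15
tool_pos: [431.5, -316.3, 279.8]
tcp_rot: [-3.141, -0.001, 1.53]
contact_force: [0.1, -0.4, 0.2]
grip_width: 91.8
finger_force: 0.0
t 6.15 grasp [ 431.5 -316.1  120.8] rpy [-3.1414e+00 -8.0000e-04  1.5299e+00] F [ 0.1 -0.4  0.2] w 91.8
shift [-0.002  -0.0006  0.0988] spin [-0.0002 -0.0008 -0.0001]
(array([ 432.94887211, -289.22605633,    0.        ,    1.51397806]), [1.25])
```

View pics/a1.png

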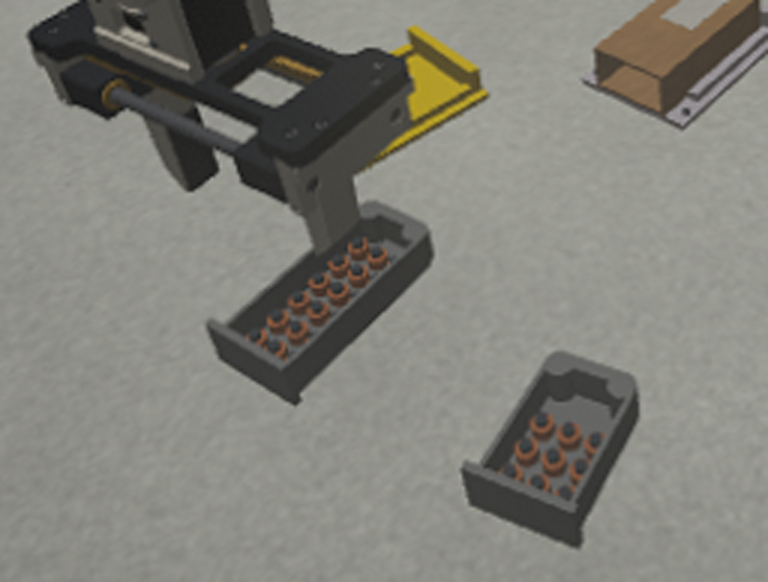

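The crop shows the fingers straddling the tray's line, clear of it and of the short tray. I'll descend and close.

```bash
python3 -m inch '[[-0.002,-0.0005,0.04,0,1],[-0.002,-0.0005,0.075,0,1],[-0.002,-0.0005,0.098,0,1],[-0.002,-0.0005,0.098,0,1],[-0.002,-0.0005,0.098,0,1]]' && python3 -m inch '[[0,0,0,0,0.5],[0,0,0,0,0.5],[0,0,0,0,0.5],[0,0,0,0,0.5],[0,0,0,0,0.5],[0,0,0,0,0.5]]'; python3 to.py
```

```text
time: 6.67
tool_pos: [431.3, -317.9, 181.6]
tcp_rot: [-3.141, -0.001, 1.532]
contact_force: [0.3, -0.2, 0.5]
grip_width: 91.8
finger_force: 0.0
time: 7.17
tool_pos: [430.8, -319.1, 181.9]
tcp_rot: [3.141, 0.0, 1.53]
contact_force: [0.3, -0.5, 0.9]
grip_width: 56.4
finger_force: 0.0
t 7.17 grasp [ 430.9 -319.1   22.9] rpy [3.1412e+00 2.0000e-04 1.5298e+00] F [ 0.3 -0.5  0.9] w 56.4
```

```bash
python3 -m inch '[[0,0,0,0,0],[0,0,0,0,0],[0,0,0,0,0],[0,0,0,0,0],[0,0,0,0,0]]' && python3 -m inch '[[0,0,-0.005,0,0],[0,0,-0.02,0,0],[0,0,-0.04,0,0],[0,0,-0.06,0,0],[0,0,-0.06,0,0],[0,0,-0.06,0,0]]'
python3 to.py
python3 - <<'E'
from fit import *
np.set_printoptions(precision=2,suppress=True)
for i in range(3):
    s=capture('scene');t=capture('top')
    for c,n in((s,'s'),(t,'t')):
        for d in trace(c,'tray')[:2]: print(n,np.round(d['rect']),d['conf'])
    m=mask(s,'tray',(127,265))
    if m is not None: print(fit([(s,m)],M['tray'],[431,-288,60,1.53],[0,1,3]),fit([(s,m)],M['tray'],[431,-288,60,1.53],[1,2,3]))
c=s['color'][150:384,0:276]; cv2.imwrite('pics/a2.png',cv2.resize(c[:,:,::-1],None,fx=2.5,fy=2.5,interpolation=cv2.INTER_CUBIC))
E
```

```text
time: 7.58
tool_pos: [430.8, -319.1, 181.9]
tcp_rot: [3.141, 0.0, 1.53]
contact_force: [-0.4, 1.0, 3.4]
grip_width: 54.4
finger_force: 29.8
time: 8.08
tool_pos: [430.8, -319.2, 242.1]
tcp_rot: [3.14, 0.001, 1.53]
contact_force: [-0.8, -0.2, -1.5]
grip_width: 54.1
finger_force: 29.8
t 8.08 grasp [ 431.  -319.3   83.1] rpy [3.1403e+00 1.1000e-03 1.5297e+00] F [-0.8 -0.2 -1.5] w 54.1
s [ 98. 285.  42.  36.] 0.68
t [357. 212.  27.  17.] 0.97
s [ 98. 284.  41.  35.] 0.69
t [356. 213.  28.  14.] 0.57
s [ 99. 287.  41.  39.] 0.57
t [357. 212.  30.  20.] 0.91
t [264. 189.  39.  29.] 0.34
```

View pics/a2.png

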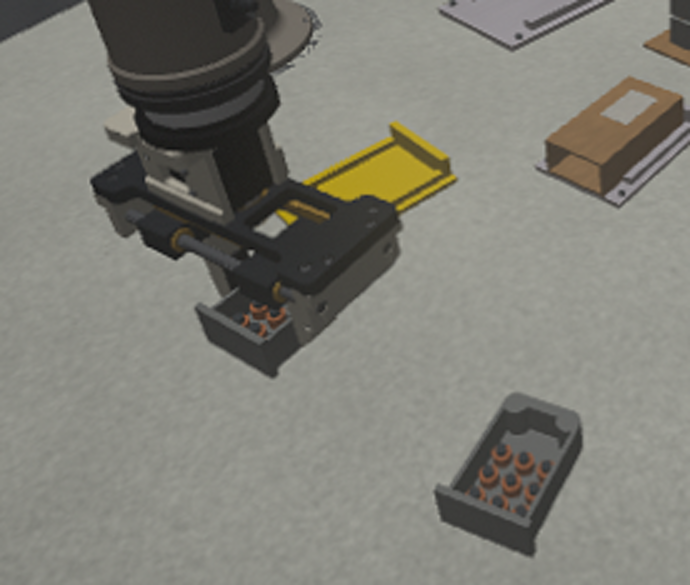

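```bash
python3 to.py 481.5 -155.2 83 1.412 481.5 -155.2 34 1.412
```

```text
t 8.83 grasp [ 430.8 -319.1   82.7] rpy [ 3.1415 -0.      1.5298] F [-0.2 -0.8 -2. ] w 54.1
shift [ 0.1658  0.0439 -0.0003] spin [ 1.000e-04 -0.000e+00  1.178e-01]
shift [ 0.    -0.     0.049] spin [0. 0. 0.]
```

```bash
python3 -m inch '[[0.02,0.005,0,0.02,0],[0.05,0.013,0,0.04,0],[0.08,0.021,0,0.06,0],[0.11,0.029,0,0.08,0],[0.14,0.037,0,0.1,0],[0.158,0.042,0,0.118,0],[0.166,0.044,0,0.118,0],[0.166,0.044,0,0.118,0]]' && python3 -m inch '[[0,0,0.01,0,0],[0,0,0.025,0,0],[0,0,0.04,0,0],[0,0,0.049,0,0],[0,0,0.049,0,0],[0,0,0.049,0,0]]'
python3 to.py 481.5 -155.2 34 1.412
python3 - <<'E'
from fit import *
np.set_printoptions(precision=2,suppress=True)
s=capture('scene')
m=mask(s,'case',(245,204)); print(fit([(s,m)],M['case'],[508.6,11.6,6,1.412],[0,1,3]) if m is not None else None)
im=cv2.resize(s['color'][:,:,::-1],None,fx=4,fy=4,interpolation=cv2.INTER_CUBIC)
g=[481.5,-155.2]; u=np.array([np.cos(1.412),np.sin(1.412)]); tp=[*(np.array(g)+31*u),11,1.412]
for parts,p,col in((M['tray'],tp,(0,0,255)),(M['case'],[508.6,11.6,6,1.412],(255,0,0))):
    cv2.polylines(im,[((outline(s,parts,p)+.5)*4).astype(int)],True,col,1)
cv2.imwrite('pics/a3.png',im[700:1180,560:1160])
E
```

```text
time: 9.5
tool_pos: [481.9, -153.6, 241.8]
tcp_rot: [3.141, -0.0, 1.415]
contact_force: [-0.5, -0.9, -1.1]
grip_width: 54.2
finger_force: 29.8
time: 10.0
tool_pos: [481.3, -155.8, 192.1]
tcp_rot: [-3.14, -0.0, 1.411]
contact_force: [0.2, 0.6, -1.5]
grip_width: 54.0
finger_force: 29.8
t 10.0 grasp [ 481.1 -155.8   33.1] rpy [-3.1403e+00 -4.0000e-04  1.4107e+00] F [ 0.2  0.6 -1.5] w 54.0
shift [ 0.0007  0.0001 -0.0009] spin [-0.0013 -0.0004 -0.0013]
(array([509.12,  20.46,   6.  ,   1.49]), [4.16])
```

View pics/a3.png

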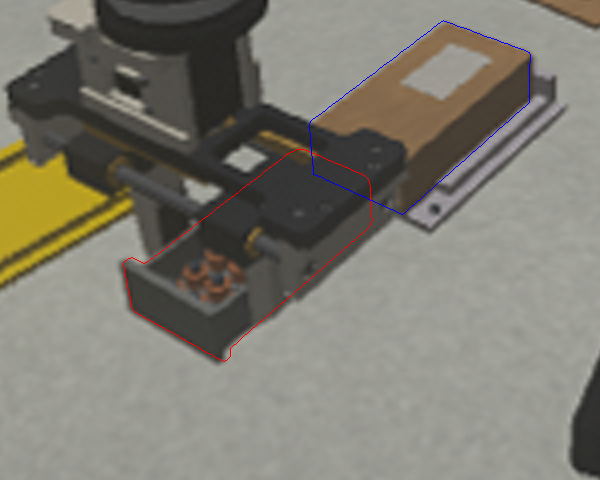

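The overlay shows both models lying on the tray plate and the case to within about 1 px. I'll start inserting gently.

```bash
python3 -m inch '[[0.006,0,-0.001,0,0],[0.012,0,-0.001,0,0],[0.016,0,-0.001,0,0],[0.019,0,-0.001,0,0],[0.022,0,-0.001,0,0],[0.025,0,-0.001,0,0],[0.028,0,-0.001,0,0],[0.030,0,-0.001,0,0]]';python3 to.py 508.6 11.6 34 1.412
```

```text
time: 10.77
tool_pos: [486.4, -125.0, 193.7]
tcp_rot: [-3.142, -0.0, 1.412]
contact_force: [0.0, -0.2, -1.7]
grip_width: 54.0
finger_force: 29.8
t 10.77 grasp [ 486.4 -125.    34.7] rpy [-3.1416e+00 -1.0000e-04  1.4120e+00] F [ 0.  -0.2 -1.7] w 54.0
shift [0.1384 0.0004 0.0007] spin [-0.     -0.0001  0.    ]
```

```bash
python3 -m inch '[[0.004,0,0,0,0],[0.008,0,0,0,0],[0.012,0,0,0,0],[0.016,0,0,0,0],[0.020,0,0,0,0],[0.024,0,0,0,0],[0.027,0,0,0,0],[0.030,0,0,0,0]]'; python3 to.py
```

```text
time: 11.43
tool_pos: [491.1, -95.4, 193.7]
tcp_rot: [3.141, -0.0, 1.412]
contact_force: [1.2, -1.3, -0.8]
grip_width: 53.9
finger_force: 29.8
t 11.43 grasp [491.2 -95.4  34.7] rpy [ 3.1415 -0.      1.4119] F [ 1.2 -1.3 -0.8] w 53.9
```

```bash
python3 -m inch '[[0.005,0,0,0,0],[0.010,0,0,0,0],[0.015,0,0,0,0],[0.020,0,0,0,0],[0.024,0,0,0,0],[0.024,0,0,0,0]]'; python3 -m inch '[[0,0,0.001,0,0],[0,0,0.002,0,0],[0,0,0.002,0,0]]'; python3 to.py
python3 - <<'E'
from fit import *
s=capture('scene')
im=cv2.resize(s['color'][:,:,::-1],None,fx=4,fy=4,interpolation=cv2.INTER_CUBIC)
cv2.imwrite('pics/a4.png',im[660:1140,560:1160])
E
```

```text
time: 11.93
tool_pos: [494.9, -71.3, 193.7]
tcp_rot: [-3.142, -0.0, 1.413]
contact_force: [-0.4, -0.3, -2.0]
grip_width: 53.7
finger_force: 29.8
time: 12.18
tool_pos: [494.8, -72.2, 191.5]
tcp_rot: [-3.141, -0.0, 1.412]
contact_force: [-0.9, -0.2, -1.4]
grip_width: 53.8
finger_force: 29.8
t 12.18 grasp [494.7 -72.2  32.5] rpy [-3.1413e+00 -1.0000e-04  1.4116e+00] F [-0.9 -0.2 -1.4] w 53.8
```

View pics/a4.png

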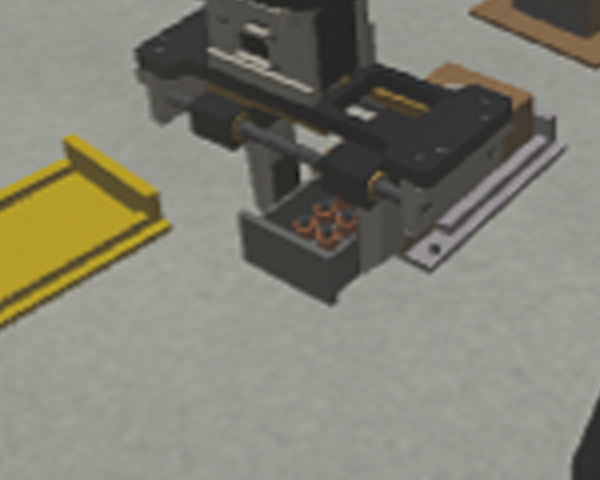

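The tray is about 69 mm into the case and level, with no contact force. I'll regrip closer to the plate.

```bash
python3 -m inch '[[0,0,0,0,0.78],[0,0,0,0,0.78],[0,0,0,0,0.78],[0,0,0,0,0.78]]'; python3 -m inch '[[-0.01,0,0,0,0.78],[-0.018,0,0,0,0.78],[-0.018,0,0,0,0.78],[-0.018,0,0,0,0.0],[-0.018,0,0,0,0.0],[-0.018,0,0,0,0.0],[-0.018,0,0,0,0.0],[-0.018,0,0,0,0.0]]'; python3 to.py
```

```text
time: 12.57
tool_pos: [494.9, -72.2, 191.8]
tcp_rot: [3.141, -0.0, 1.412]
contact_force: [-0.2, 0.6, -0.1]
grip_width: 70.8
finger_force: 0.0
time: 13.23
tool_pos: [492.0, -89.7, 191.7]
tcp_rot: [-3.142, 0.0, 1.412]
contact_force: [-0.1, -1.3, 0.8]
grip_width: 53.6
finger_force: 29.9
t 13.23 grasp [492.  -89.7  32.7] rpy [-3.1415  0.      1.4121] F [-0.1 -1.3  0.8] w 53.6
```

```bash
python3 -m inch '[[0.004,0,0,0,0],[0.009,0,0,0,0],[0.014,0,0,0,0],[0.019,0,0,0,0],[0.023,0,0,0,0],[0.023,0,0,0,0]]'; python3 -m inch '[[0,0,0,0,0.8],[0,0,0,0,0.8],[0,0,0,0,0.8],[0,0,0,0,0.8]]'; python3 to.py
```

```text
time: 13.73
tool_pos: [495.8, -66.1, 191.7]
tcp_rot: [3.142, -0.0, 1.413]
contact_force: [0.1, -0.1, -0.9]
grip_width: 53.6
finger_force: 29.9
time: 14.07
tool_pos: [495.6, -67.3, 191.7]
tcp_rot: [3.142, -0.0, 1.412]
contact_force: [0.0, -0.3, 0.1]
grip_width: 71.8
finger_force: 0.0
t 14.07 grasp [495.7 -67.3  32.7] rpy [ 3.1415 -0.      1.4115] F [ 0.  -0.3  0.1] w 71.8
```

```bash
python3 -m inch '[[-0.012,0,0,0,0.8],[-0.03,0,0,0,0.8],[-0.046,0,0,0,0.8],[-0.046,0,0,0,0.8],[-0.046,0,0,0,0],[-0.046,0,0,0,0],[-0.046,0,0,0,0],[-0.046,0,0,0,0]]'; python3 -m inch '[[0,0,0,0,0],[0,0,0,0,0],[0,0,0,0,0],[0,0,0,0,0],[0,0,0,0,0],[0,0,0,0,0],[0,0,0,0,0]]'; python3 to.py
python3 - <<'E'
from fit import *
s=capture('scene')
im=cv2.resize(s['color'][:,:,::-1],None,fx=4,fy=4,interpolation=cv2.INTER_CUBIC)
cv2.imwrite('pics/a5.png',im[660:1140,560:1160])
E
```

```text
time: 14.73
tool_pos: [488.4, -112.0, 191.7]
tcp_rot: [-3.141, -0.0, 1.413]
contact_force: [-0.3, 0.4, 0.2]
grip_width: 51.3
finger_force: 0.0
time: 15.32
tool_pos: [488.4, -112.5, 191.7]
tcp_rot: [-3.142, -0.0, 1.412]
contact_force: [0.3, -0.4, -0.5]
grip_width: 4.8
finger_force: 0.0
t 15.32 grasp [ 488.4 -112.5   32.7] rpy [-3.1416e+00 -1.0000e-04  1.4118e+00] F [ 0.3 -0.4 -0.5] w 4.8
```

View pics/a5.png

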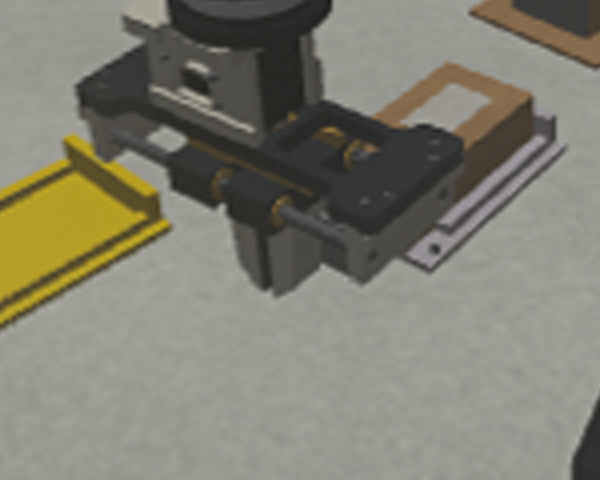

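Fingers are closed behind the plate, which they hide. The case hasn't moved. Pushing.

```bash
python3 -m inch '[[0,0,0,0,0],[0.006,0,0,0,0],[0.012,0,0,0,0],[0.017,0,0,0,0],[0.022,0,0,0,0],[0.027,0,0,0,0],[0.031,0,0,0,0],[0.035,0,0,0,0]]'; python3 -m inch '[[0.002,0,0,0,0],[0.004,0,0,0,0],[0.006,0,0,0,0],[0.008,0,0,0,0]]'; python3 to.py 508.6 11.6 32 1.412
```

```text
time: 16.03
tool_pos: [494.1, -77.5, 191.7]
tcp_rot: [3.141, 0.0, 1.412]
contact_force: [0.0, -1.5, 0.0]
grip_width: 0.2
finger_force: 0.5
time: 16.37
tool_pos: [495.2, -70.1, 191.7]
tcp_rot: [3.141, -0.0, 1.412]
contact_force: [0.6, -0.6, 0.0]
grip_width: 0.7
finger_force: 0.6
t 16.37 grasp [495.3 -70.1  32.7] rpy [ 3.1414 -0.      1.4116] F [ 0.6 -0.6  0. ] w 0.7
shift [0.0827 0.0002 0.0007] spin [ 0.0002 -0.     -0.0004]
```

```bash
for i in 1; do python3 -m inch '[[0.0015,0,0,0,0],[0.003,0,0,0,0]]'; python3 -m inch '[[0.0010,0,0,0,0],[0.002,0,0,0,0]]';python3 -m inch '[[0.0005,0,0,0,0],[0.001,0,0,0,0]]'; done | grep -E 'pos|contact'
```

```text
tool_pos: [495.7, -67.1, 191.7]
contact_force: [0.5, -1.2, 0.9]
tool_pos: [496.3, -65.8, 191.9]
contact_force: [0.3, -10.2, -0.6]
tool_pos: [496.8, -65.5, 192.1]
contact_force: [-0.6, -14.0, -1.1]
```

```bash
(python3 -m inch '[[0.0005,0,0,0,0],[0.001,0,0,0,0],[0.001,0,0,0,0]]'; python3 -m inch '[[0.0005,0,0,0,0],[0.001,0,0,0,0],[0.001,0,0,0,0]]'; python3 -m inch '[[-0.01,0,0,0,0],[-0.04,0,0,0,0],[-0.04,0,0,0,0]]'; python3 -m inch '[[0,0,-0.03,0,0.5],[0,0,-0.07,0,1],[0,0,-0.1,0,1],[0,0,-0.1,0,1],[-0.03,0,-0.1,0,1],[-0.06,0,-0.1,0,1],[-0.09,0,-0.1,0,1]]') | grep -E 'pos|contact'
python3 - <<'E'
from fit import *
s=capture('scene')
np.set_printoptions(precision=2,suppress=True)
im=cv2.resize(s['color'][:,:,::-1],None,fx=4,fy=4,interpolation=cv2.INTER_CUBIC)
cv2.imwrite('pics/a6.png',im[660:1140,760:1260])
for i in range(2):
    for c,n,ps in((s,'case',(245,204)),):
        m=mask(c,n,ps)
        if m is not None: print(fit([(c,m)],M['packed'],[508.6,11.6,6,1.41],[0,1,3]),fit([(c,m)],M['case'],[508.6,11.6,6,1.41],[0,1,3]))
    s=capture('scene')
E
```

```text
tool_pos: [496.9, -65.3, 192.1]
contact_force: [-0.6, -15.6, -0.3]
tool_pos: [497.0, -65.0, 192.2]
contact_force: [-1.5, -21.0, -0.6]
tool_pos: [489.8, -104.5, 191.7]
contact_force: [0.3, 0.0, 0.5]
tool_pos: [475.5, -190.7, 291.5]
contact_force: [0.7, 0.6, 0.3]
(array([509.62,  25.87,   6.  ,   1.46]), [3.66]) (array([509.83,  23.27,   6.  ,   1.45]), [3.52])
(array([511.55,  24.93,   6.  ,   1.45]), [3.56]) (array([511.24,  21.79,   6.  ,   1.45]), [3.5])
```

View pics/a6.png

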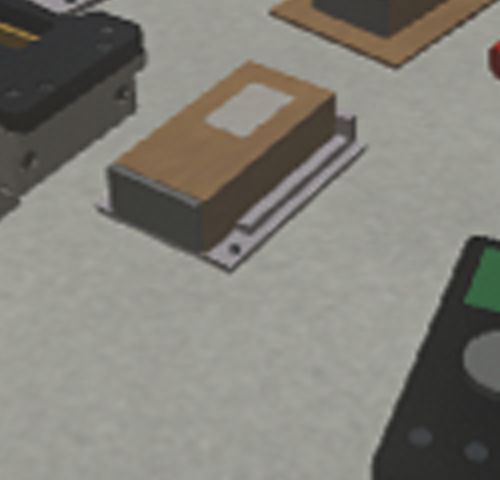

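The end plate lies flush on the rim with no gap, so the tray is home. Now I'll move over the case.

```bash
python3 to.py 508.1 8.6 110 1.412 508.1 8.6 36 1.412
```

```text
t 18.45 grasp [ 475.5 -189.8  132.2] rpy [-3.1404e+00 -1.1000e-03  1.4112e+00] F [-0.8  0.5 -0.3] w 62.8
shift [0.2012 0.0005 0.0224] spin [-0.0012 -0.0011 -0.0008]
shift [ 0.    -0.     0.074] spin [0. 0. 0.]
```

```bash
python3 -m inch '[[0.04,0,0.01,0,1],[0.08,0,0.02,0,1],[0.12,0,0.022,0,1],[0.16,0,0.022,0,1],[0.19,0,0.022,0,1],[0.201,0,0.022,0,1],[0.201,0,0.022,0,1],[0.201,0,0.022,0,1]]'; python3 to.py 508.1 8.6 36 1.412
```

```text
time: 19.12
tool_pos: [507.5, 8.7, 269.6]
tcp_rot: [-3.141, 0.0, 1.415]
contact_force: [0.6, -0.3, 0.3]
grip_width: 91.9
finger_force: 0.0
t 19.12 grasp [507.4   8.7 110.6] rpy [-3.1413e+00  2.0000e-04  1.4146e+00] F [ 0.6 -0.3  0.3] w 91.9
shift [-0.      0.0006  0.0746] spin [-0.0003  0.0002  0.0026]
```

```bash
python3 -m inch '[[0,0.0005,0.03,0,1],[0,0.0005,0.055,0,1],[0,0.0005,0.070,0,1],[0,0.0005,0.074,0,1],[0,0.0005,0.074,0,1]]';python3 -m inch '[[0,0,0,0,0.6],[0,0,0,0,0.6],[0,0,0,0,0.6],[0,0,0,0,0.6],[0,0,0,0,0.6],[0,0,0,0,0.6],[0,0,0,0,0.6]]'; python3 to.py
```

```text
time: 19.53
tool_pos: [507.8, 6.7, 194.8]
tcp_rot: [-3.139, 0.0, 1.41]
contact_force: [-0.6, -0.2, 0.5]
grip_width: 91.7
finger_force: 0.0
time: 20.12
tool_pos: [508.7, 7.8, 196.5]
tcp_rot: [3.139, -0.0, 1.412]
contact_force: [0.0, 0.2, 6.2]
grip_width: 62.6
finger_force: 30.0
t 20.12 grasp [509.    7.7  37.5] rpy [ 3.1393e+00 -1.0000e-04  1.4119e+00] F [0.  0.2 6.2] w 62.6
```

```bash
python3 -m inch '[[0,0,-0.003,0,0],[0,0,-0.008,0,0],[0,0,-0.015,0,0],[0,0,-0.025,0,0],[0,0,-0.04,0,0],[0,0,-0.055,0,0],[0,0,-0.07,0,0],[0,0,-0.085,0,0]]';python3 -m inch '[[0,0,-0.015,0,0],[0,0,-0.025,0,0],[0,0,-0.03,0,0],[0,0,-0.03,0,0]]'; python3 to.py 520.0 263.9 150 1.313
python3 - <<'E'
from fit import *
np.set_printoptions(precision=2,suppress=True)
o=get_obs(); p=o['tool_pos']
s=capture('scene')
im=cv2.resize(s['color'][:,:,::-1],None,fx=4,fy=4,interpolation=cv2.INTER_CUBIC)
u=np.array([np.cos(1.412),np.sin(1.412)]); z=p[2]-159-31
cv2.polylines(im,[((outline(s,M['packed'],[*(p[:2]+3*u),z,1.412])+.5)*4).astype(int)],True,(0,0,255),1)
cv2.imwrite('pics/a7.png',im[400:1000,760:1400])
E
```

```text
time: 20.78
tool_pos: [507.5, 8.0, 281.9]
tcp_rot: [-3.14, -0.0, 1.412]
contact_force: [0.0, -0.3, -4.4]
grip_width: 62.8
finger_force: 30.0
time: 21.12
tool_pos: [508.1, 7.9, 311.9]
tcp_rot: [3.14, -0.0, 1.412]
contact_force: [0.4, -0.5, -3.7]
grip_width: 62.4
finger_force: 30.0
t 21.12 grasp [508.4   7.9 152.9] rpy [ 3.140e+00 -1.000e-04  1.412e+00] F [ 0.4 -0.5 -3.7] w 62.4
shift [ 0.2547 -0.0288  0.0028] spin [ 0.0016 -0.0002  0.099 ]
```

View pics/a7.png

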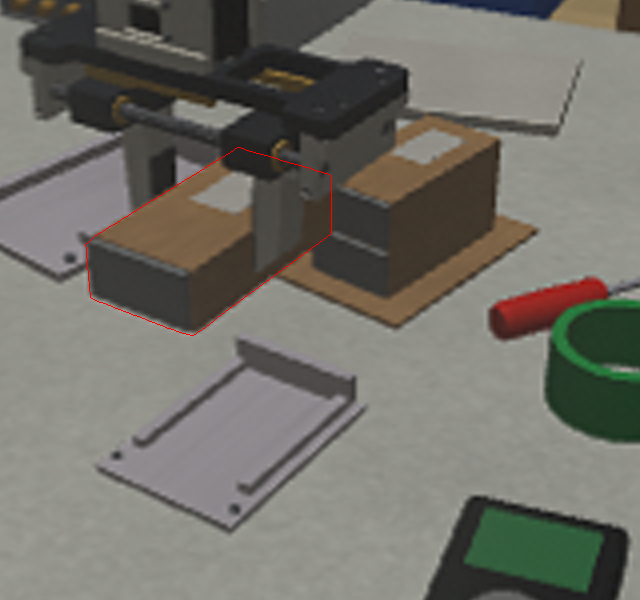

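Case and tray are lifted level, with the model outline matching within about 0.5 px. The column is untouched. I'll carry it over the column.

```bash
python3 -m inch '[[0.02,-0.003,0,0.02,0],[0.05,-0.006,0,0.04,0],[0.085,-0.01,0,0.06,0],[0.12,-0.014,0,0.08,0],[0.155,-0.018,0,0.099,0],[0.19,-0.022,0,0.099,0],[0.22,-0.026,0,0.099,0],[0.24,-0.028,0,0.099,0]]'; python3 to.py 519.5 263.3 121 1.313
```

```text
time: 21.83
tool_pos: [517.7, 252.0, 309.3]
tcp_rot: [-3.139, 0.001, 1.315]
contact_force: [0.2, -0.0, -3.4]
grip_width: 62.8
finger_force: 30.0
t 21.83 grasp [517.3 252.  150.3] rpy [-3.1391e+00  6.0000e-04  1.3146e+00] F [ 0.2 -0.  -3.4] w 62.8
shift [ 0.0114 -0.0011  0.0293] spin [-0.0024  0.0006  0.0016]
```

```bash
python3 -m inch '[[0.006,-0.001,0.01,0,0],[0.011,-0.001,0.02,0,0],[0.011,-0.001,0.029,0,0],[0.011,-0.001,0.029,0,0],[0.011,-0.001,0.029,0,0]]'; python3 to.py 519.5 263.3 121 1.313
python3 - <<'E'
from fit import *
np.set_printoptions(precision=2,suppress=True)
o=get_obs(); p=o['tool_pos']; yaw=o['tcp_rot'][2]
s=capture('scene');t=capture('top')
u=np.array([np.cos(yaw),np.sin(yaw)]); pk=[*(p[:2]+3.7*u),p[2]-159-31.5,yaw]; ct=[520.4,266.9,40,1.313]
print(pk)
im=cv2.resize(s['color'][:,:,::-1],None,fx=6,fy=6,interpolation=cv2.INTER_CUBIC)
for q,col in((pk,(0,0,255)),(ct,(255,0,0))):
    cv2.polylines(im,[((outline(s,M['packed'],q)+.5)*6).astype(int)],True,col,1)
x,y=((proj(s,[520,267,80])[0])*6).astype(int)
cv2.imwrite('pics/a8.png',im[y-300:y+300,x-350:x+350])
E
```

```text
time: 22.25
tool_pos: [520.3, 258.9, 280.3]
tcp_rot: [-3.139, 0.002, 1.311]
contact_force: [-0.7, -0.5, -4.2]
grip_width: 62.8
finger_force: 30.0
t 22.25 grasp [519.8 258.7 121.3] rpy [-3.1391e+00  1.9000e-03  1.3114e+00] F [-0.7 -0.5 -4.2] w 62.8
shift [ 0.0041 -0.0019  0.0003] spin [-0.0025  0.0019 -0.0016]
[np.float64(521.238096979803), np.float64(262.43524768313847), np.float64(89.82729879748143), np.float64(1.31142810161296)]
```

View pics/a8.png

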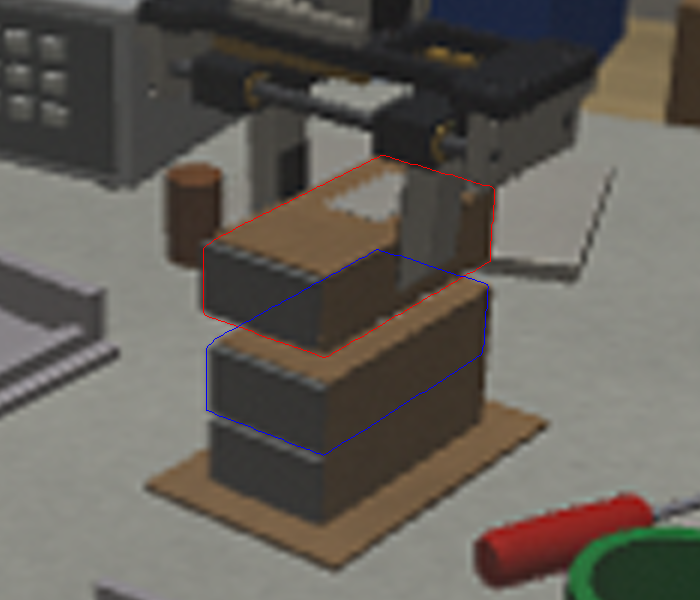

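The held case sits just above the column, and both overlays carry the same bias of about 1 px. I'll refine the relative offset with image edges.

```bash
cat > edge.py <<'E'
from fit import *
def edges(h):
    z=lambda a:a
    return [((63,-31.5,2),(63,-31.5,h-2)),((-68,31,5),(-68,31,h-3)),((-62,-31.5,0),(62,-31.5,0)),((-62,-31.5,h),(62,-31.5,h)),
            ((-68,-30,3),(-68,30,3)),((-68,-30,h-1),(-68,30,h-1)),((-63,-31.5,2),(-63,-31.5,h-2))]
def refine(c,img,h,p0,n=60,win=2.2,sel=None):
    p=np.array(p0,float); E=edges(h); E=[E[i] for i in sel] if sel else E
    S=np.linspace(0.04,.96,n)[:,None]; ts=np.arange(-win,win+.01,.1)
    for it in range(6):
        Q=[];N=[];D=[];L=[];I=[]
        for i,(a,b) in enumerate(E):
            m=np.array(a)+(np.array(b,float)-np.array(a))*S; q=proj(c,world(m,p)); d=q[-1]-q[0]; d/=np.linalg.norm(d); nn=np.array([-d[1],d[0]])
            pts=q[:,None]+nn*ts[None,:,None]
            v=map_coordinates(img,[pts[...,1].ravel(),pts[...,0].ravel()],order=3).reshape(n,-1)
            g=np.abs(np.gradient(v,axis=1)); g=(g+0).copy(); k=g.argmax(1); ok=(g.max(1)>0.8)&(k>1)&(k<len(ts)-2)
            L.append(m[ok]);N.append(np.repeat(nn[None],ok.sum(),0));D.append((q+nn*ts[k][:,None])[ok]);I.append(np.full(ok.sum(),i))
        Lm,Nm,Dm,Im=map(np.concatenate,(L,N,D,I))
        f=lambda v:((proj(c,world(Lm,[v[0],v[1],p[2],v[2]]))-Dm)*Nm).sum(1)
        s=least_squares(f,[p[0],p[1],p[3]],loss='soft_l1',f_scale=.2,x_scale=[1,1,.01]); p[[0,1,3]]=s.x
    r=f(s.x); return p,[(round(float(np.median(r[Im==i])),2),int((Im==i).sum())) for i in range(len(E))]
def avg(n=6,name='scene'):
    C=[capture(name) for _ in range(n)]
    return C[-1],np.mean([cv2.cvtColor(c['color'],cv2.COLOR_RGB2GRAY).astype(float) for c in C],0)
E
python3 - <<'E'
from edge import *
np.set_printoptions(precision=3,suppress=True)
c,img=avg(6); o=get_obs(); p=o['tool_pos']; r=R.from_euler('xyz',o['tcp_rot']); g=p+r.apply([0,0,159]); yaw=o['tcp_rot'][2]
print('grasp',g,yaw)
u=np.array([np.cos(yaw),np.sin(yaw)])
print('held expected',g[:2]+3.7*u)
for z in(-31.5,-30.5): print('held',*refine(c,img,36,[*(g[:2]+3.7*u),g[2]+z,yaw]))
for z in(4,5): print('col',*refine(c,img,72,[520.4,266.9,z,1.313],sel=[0,1,2,4,6]))
E
```

```text
grasp [520.577 259.973 123.141] 1.3124910116478756
held expected [521.522 263.55 ]
held [521.024 264.951  91.641   1.281] [(-0.1, 60), (0.1, 40), (0.1, 57), (-0.1, 34), (0.0, 60), (0.0, 55), (0.1, 11)]
held [521.67  263.071  92.641   1.283] [(-0.1, 60), (0.1, 40), (0.1, 57), (-0.2, 34), (-0.0, 60), (-0.0, 56), (0.1, 11)]
col [522.557 265.913   4.      1.302] [(-0.0, 60), (-0.0, 60), (0.0, 60), (-0.0, 60), (0.9, 5)]
col [523.12  264.427   5.      1.305] [(0.0, 60), (0.0, 60), (0.0, 60), (0.0, 60), (1.0, 5)]
```

```bash
python3 -m inch '[[0,0,0.004,0,0],[0,0,0.008,0,0],[0,0,0.011,0,0],[0,0,0.011,0,0],[0,0,0.011,0,0]]'|grep -E 'pos|cont'
cat > rel.py <<'E'
from edge import *
np.set_printoptions(precision=3,suppress=True)
c,img=avg(6); o=get_obs(); p=o['tool_pos']; r=R.from_euler('xyz',o['tcp_rot']); g=p+r.apply([0,0,159]); yaw=o['tcp_rot'][2]
u=np.array([np.cos(yaw),np.sin(yaw)])
print('t',o['time'],'grasp',g,yaw,'held expected',g[:2]+3.7*u)
for sel in(None,[0,1,2,4,5],[0,1,2,4],[0,1,4]): print('held',sel,*refine(c,img,36,[*(g[:2]+3.7*u),g[2]-31.5,yaw],sel=sel))
for sel in([0,1,2,4],[0,1,4]): print('col',sel,*refine(c,img,72,[521,266,4,1.313],sel=sel))
# raw: sub-pixel columns of the left/right silhouette and bottom/near corner
im=cv2.resize(c['color'][:,:,::-1],None,fx=8,fy=8,interpolation=cv2.INTER_CUBIC)
x,y=((proj(c,[520,267,70])[0])*8).astype(int); cv2.imwrite('pics/r%d.png'%c['shot'],im[y-290:y+290,x-300:x+300])
t=capture('top'); m=mask(t,'case',(182,183)); m=m if m is not None else mask(t,'case_top',(182,183))
if m is not None: print('top held',fit([(t,m)],M['packed'],[*(g[:2]+3.7*u),g[2]-31.5,yaw],[0,1,3]))
print(c['shot'])
E
python3 rel.py
```

```text
tool_pos: [520.3, 260.1, 270.3]
contact_force: [0.5, -0.8, -3.0]
t 23.3667 grasp [520.458 260.186 111.869] 1.3128946941564856 held expected [521.402 263.763]
held None [520.982 264.735  80.369   1.281] [(-0.1, 57), (0.1, 60), (-0.1, 60), (-0.1, 36), (-0.3, 41), (0.0, 59), (-0.0, 1)]
held [0, 1, 2, 4, 5] [520.933 264.936  80.369   1.279] [(-0.0, 57), (0.12, 60), (-0.15, 60), (-0.2, 46), (0.01, 59)]
held [0, 1, 2, 4] [520.862 265.117  80.369   1.279] [(-0.01, 57), (0.07, 60), (-0.22, 60), (-0.2, 48)]
held [0, 1, 4] [520.537 265.888  80.369   1.276] [(0.0, 57), (-0.0, 60), (-0.0, 58)]
col [0, 1, 2, 4] [522.566 265.95    4.      1.302] [(0.0, 60), (-0.0, 60), (0.0, 60), (0.0, 60)]
col [0, 1, 4] [522.662 265.825   4.      1.303] [(-0.0, 60), (-0.0, 60), (-0.0, 60)]
top held (array([516.758, 218.229,  80.369,   1.232]), [14.24])
38
```

View pics/r38.png

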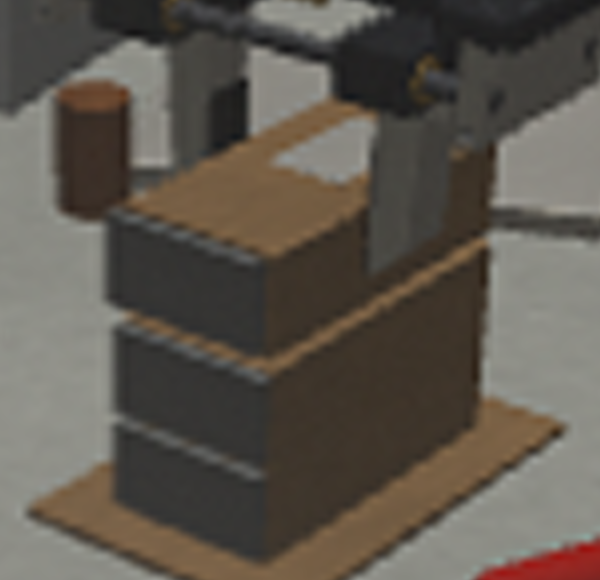

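The image shows the held case's plate end about 1 px left of the column's, while the far edges line up. That matches the fitted correction of about +1.7, +0.8 mm and +0.023 rad.

```bash
python3 to.py 522.2 261.0 109.5 1.336
```

```text
t 23.47 grasp [520.4 260.1 111.8] rpy [ 3.1414e+00 -2.0000e-04  1.3128e+00] F [ 1.3 -1.1 -3.4] w 62.8
shift [0.0013 0.0015 0.0023] spin [ 0.0002 -0.0002 -0.0232]
```

```bash
python3 -m inch '[[0.0006,0.0007,0.001,-0.012,0],[0.0013,0.0015,0.002,-0.023,0],[0.0013,0.0015,0.002,-0.023,0],[0.0013,0.0015,0.002,-0.023,0]]'|grep -E 'pos|cont'; python3 rel.py
```

```text
tool_pos: [522.2, 261.0, 268.6]
contact_force: [-0.0, 0.2, -3.3]
t 24.1 grasp [522.185 261.001 109.76 ] 1.3357900886203118 held expected [523.046 264.599]
held None [523.03  264.118  78.26    1.304] [(0.0, 60), (-0.03, 60), (0.28, 55), (0.09, 39), (1.69, 60), (-0.31, 44), (1.85, 4)]
held [0, 1, 2, 4, 5] [523.422 263.254  78.26    1.306] [(-0.01, 60), (-0.0, 60), (0.44, 54), (1.55, 60), (-0.45, 52)]
held [0, 1, 2, 4] [525.663 256.564  78.26    1.321] [(-0.1, 60), (-0.05, 60), (1.47, 56), (0.3, 57)]
held [0, 1, 4] [526.74  254.733  78.26    1.326] [(0.01, 60), (0.01, 60), (0.0, 60)]
col [0, 1, 2, 4] [522.578 265.909   4.      1.303] [(-0.0, 60), (-0.0, 60), (0.01, 60), (-0.01, 60)]
col [0, 1, 4] [522.643 265.865   4.      1.303] [(-0.0, 60), (-0.0, 60), (0.0, 60)]
top held (array([523.041, 218.313,  78.26 ,   1.239]), [14.26])
45
```

```bash
sed -i 's/for sel in(None,\[0,1,2,4,5\],\[0,1,2,4\],\[0,1,4\])/for sel in([0,1,3,5],[0,1,5])/' rel.py; (python3 -m inch '[[0,0,0.0005,0,0],[0,0,0.001,0,0],[0,0,0.001,0,0]]'; python3 -m inch '[[0,0,0.0005,0,0],[0,0,0.001,0,0],[0,0,0.001,0,0]]')|grep -E 'pos|cont'; python3 rel.py
```

```text
tool_pos: [522.1, 261.0, 267.6]
contact_force: [-0.2, -0.6, -3.7]
tool_pos: [522.2, 261.0, 266.6]
contact_force: [-0.2, 0.9, -3.4]
t 25.0 grasp [522.174 261.005 107.733] 1.335833208715287 held expected [523.036 264.603]
held [0, 1, 3, 5] [522.289 266.801  76.233   1.299] [(0.0, 60), (0.02, 60), (-0.19, 36), (-0.1, 60)]
held [0, 1, 5] [521.755 268.023  76.233   1.293] [(0.0, 60), (-0.0, 60), (0.13, 60)]
col [0, 1, 2, 4] [522.57  265.92    4.      1.303] [(-0.0, 60), (0.0, 60), (0.0, 60), (-0.0, 60)]
col [0, 1, 4] [522.661 265.817   4.      1.303] [(-0.0, 60), (0.0, 60), (0.0, 60)]
top held (array([505.061, 201.27 ,  76.233,   0.018]), [12.39])
52
```

```bash
sed -i 's/for sel in(\[0,1,2,4\],\[0,1,4\])/for sel in([0,1,2,4],[0,1,5])/; s/^t=capture.*$//; s/^if m is.*$//' rel.py; (python3 -m inch '[[0,0,0.0005,0,0],[0,0,0.0005,0,0]]'; python3 -m inch '[[0,0,0.0005,0,0],[0,0,0.0005,0,0]]')|grep -E 'pos|cont'; python3 rel.py
```

```text
tool_pos: [522.1, 261.0, 266.6]
contact_force: [-0.4, -0.6, -0.4]
tool_pos: [522.1, 261.0, 266.5]
contact_force: [-2.3, -1.4, 4.9]
t 25.7333 grasp [522.256 261.034 107.525] 1.3358255694225438 held expected [523.117 264.632]
held [0, 1, 3, 5] [522.21  267.065  76.025   1.297] [(0.0, 58), (0.03, 60), (-0.28, 40), (-0.1, 60)]
held [0, 1, 5] [521.633 268.256  76.025   1.291] [(-0.01, 59), (-0.0, 60), (0.11, 60)]
col [0, 1, 2, 4] [522.587 265.936   4.      1.302] [(-0.0, 60), (-0.0, 60), (0.1, 60), (0.0, 60)]
col [0, 1, 5] [522.714 265.797   4.      1.302] [(-0.0, 60), (0.0, 60), (-0.0, 60)]
59
```

The cases are now in contact, and the height agrees at 76.0. I'll check along-axis flushness by comparing the three plate-top ridges and the vertical edges.

```bash
cat > flush.py <<'E'
import edge
from edge import *
np.set_printoptions(precision=2,suppress=True)
c,img=avg(6); p=[522.6,265.9,4,1.3025]
lab={}
for k,z in(('low',0),('top',36),('held',72)):
    E={'ridge':((-68,-28,z+35),(-68,28,z+35)),'left':((-68,31,z+6),(-68,31,z+33)),'right':((63,-31.5,z+4),(63,-31.5,z+33)),'near':((-66,-31.2,z+6),(-66,-31.2,z+33))}
    for n,(a,b) in E.items():
        m=np.array(a)+(np.array(b,float)-a)*np.linspace(.05,.95,40)[:,None]; q=proj(c,world(m,p)); d=q[-1]-q[0]; d/=np.linalg.norm(d); nn=np.array([-d[1],d[0]])
        ts=np.arange(-2,2.01,.1); pts=q[:,None]+nn*ts[None,:,None]
        v=map_coordinates(img,[pts[...,1].ravel(),pts[...,0].ravel()],order=3).reshape(40,-1).mean(0)
        f=v.argmax() if n=='ridge' else np.abs(np.gradient(v)).argmax()
        mv=lambda dp:((proj(c,world(m,np.add(p,dp)))-q)@nn).mean()
        u=[np.cos(p[3]),np.sin(p[3])]; w=[-u[1],u[0]]
        print(k,n,'off px',round(ts[f],2),'px/mm along u,w,yaw(.01):',np.round([mv([*u,0,0]),mv([*w,0,0]),mv([0,0,0,.01])],2))
E
python3 flush.py
```

```text
low ridge off px 0.6 px/mm along u,w,yaw(.01): [ 0.22 -0.    0.  ]
low left off px 0.0 px/mm along u,w,yaw(.01): [ 0.23 -0.28  0.12]
low right off px 0.0 px/mm along u,w,yaw(.01): [ 0.18 -0.3  -0.13]
low near off px 0.6 px/mm along u,w,yaw(.01): [ 0.22 -0.31  0.27]
top ridge off px 0.6 px/mm along u,w,yaw(.01): [ 0.21 -0.    0.  ]
top left off px 0.0 px/mm along u,w,yaw(.01): [ 0.24 -0.29  0.12]
top right off px 0.1 px/mm along u,w,yaw(.01): [ 0.19 -0.31 -0.13]
top near off px 0.2 px/mm along u,w,yaw(.01): [ 0.23 -0.31  0.28]
held ridge off px 0.7 px/mm along u,w,yaw(.01): [ 0.2 -0.   0. ]
held left off px -0.1 px/mm along u,w,yaw(.01): [ 0.24 -0.29  0.13]
held right off px 0.0 px/mm along u,w,yaw(.01): [ 0.19 -0.31 -0.14]
held near off px 0.7 px/mm along u,w,yaw(.01): [ 0.23 -0.32  0.28]
```

The held case is flush with the column within about 0.7 mm. I'll ease the pressure, release and retreat upward.

```bash
python3 -m inch '[[0,0,-0.0003,0,0],[0,0,-0.0003,0,0]]'; python3 -m inch '[[0,0,-0.0003,0,0.75],[0,0,-0.0003,0,1],[0,0,-0.0003,0,1],[0,0,-0.0003,0,1],[0,0,-0.0003,0,1],[0,0,-0.0003,0,1],[0,0,-0.0003,0,1]]'; python3 -m inch '[[0,0,-0.01,0,1],[0,0,-0.03,0,1],[0,0,-0.06,0,1],[0,0,-0.1,0,1],[0,0,-0.14,0,1],[-0.04,0,-0.16,0,1],[-0.08,0.03,-0.16,0,1],[-0.1,0.06,-0.16,0,1]]'; python3 to.py; python3 flush.py | grep -v near
python3 - <<'E'
from fit import *
np.set_printoptions(precision=2,suppress=True)
s=capture('scene')
print([(np.round(d['rect']),d['conf']) for n in('tray','short_tray','case','case_top','case_low') for d in look_for(s,n)])
E
```

```text
time: 26.2
tool_pos: [522.2, 261.0, 266.6]
tcp_rot: [3.141, -0.0, 1.336]
contact_force: [-3.3, -1.1, 4.8]
grip_width: 62.8
finger_force: 30.0
time: 26.78
tool_pos: [522.2, 261.0, 266.2]
tcp_rot: [-3.142, -0.0, 1.336]
contact_force: [0.5, -0.1, -0.7]
grip_width: 91.6
finger_force: 0.0
time: 27.45
tool_pos: [552.9, 152.5, 430.1]
tcp_rot: [3.137, -0.002, 1.339]
contact_force: [1.3, 0.9, -0.5]
grip_width: 91.8
finger_force: 0.0
t 27.45 grasp [553.7 152.6 271.1] rpy [ 3.1372e+00 -1.6000e-03  1.3386e+00] F [ 1.3  0.9 -0.5] w 91.8
low ridge off px 0.6 px/mm along u,w,yaw(.01): [ 0.22 -0.    0.  ]
low left off px 0.0 px/mm along u,w,yaw(.01): [ 0.23 -0.28  0.12]
low right off px 0.0 px/mm along u,w,yaw(.01): [ 0.18 -0.3  -0.13]
top ridge off px 0.6 px/mm along u,w,yaw(.01): [ 0.21 -0.    0.  ]
top left off px 0.0 px/mm along u,w,yaw(.01): [ 0.24 -0.29  0.12]
top right off px 0.0 px/mm along u,w,yaw(.01): [ 0.19 -0.31 -0.13]
held ridge off px 0.7 px/mm along u,w,yaw(.01): [ 0.2 -0.   0. ]
held left off px -0.1 px/mm along u,w,yaw(.01): [ 0.24 -0.29  0.13]
held right off px 0.0 px/mm along u,w,yaw(.01): [ 0.19 -0.31 -0.14]
[(array([277., 143.,  20.,  21.]), 0.56), (array([204., 342.,  60.,  62.]), 0.8), (array([345., 192.,  40.,  37.]), 0.61), (array([294., 130.,  44.,  31.]), 0.56), (array([278., 142.,  22.,  18.]), 0.44), (array([292., 147.,  48.,  27.]), 0.58), (array([293., 133.,  46.,  32.]), 0.18), (array([292., 162.,  46.,  23.]), 0.86)]
```

```bash
python3 -m inch '[[0,0,0,0,1],[0,0,0,0,1],[0,0,0,0,1]]' | head -2; python3 -c "
from plant import *
print(close_job())"
```

```text
time: 28.3
tool_pos: [554.5, 153.4, 426.3]
the job is handed in; nothing more can be done
None
```

The tray is fully home in the case, and the packed case stands on the column, flush to about 0.7 mm by camera. I handed the job in at about 28 s with the arm clear, but viewed 11 pictures, one over the limit of 10.

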